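# Scan a safe deposit box and press its lock knob home

### The job

Check in the deposit box: take the reader wand out of its charging cup, point its window at the striped tag on the lid from about 5 cm away, hold it steady there for two seconds, and stand the wand back in its cup. Then pick up the loose lock knob, turn it so that the flat in its bore matches the flat of the D-shaped spindle on the lid, push it fully home so that it presses the red spring ring all the way down, and finish with the gripper still holding the knob and keeping it pressed down: do not let go. Leave the horse figurine, the watch box, the bangle and the keys where they are.

Things in the scene. Friction and masses are not known exactly. Their poses are not given: they have to be found in the camera images.
- deposit_box: Narrow aluminium deposit box, fixed, 132 wide (x) x 362 long (y) x 78 mm high; origin at the centre of its underside. The lock stands on the +y half of its flat lid, the tag lies on the -y half.
- tag: White tag, 30 x 52 mm (x, y), 1 mm thick, with black stripes, stuck flat on the lid; origin at its centre on the lid's top, z up.
- lock: Lock fixed on the lid, at a varying yaw: dark round plate 56 mm across, 6 mm thick; origin at the centre of the plate's underside (on the lid's top), z up. On its axis stands a brass D-shaped spindle, inside the red spring ring. The spindle's flat faces the lock's +x; a white mark on the plate's rim shows that side.
- spindle_tip (a point): Top of the D-shaped spindle, on its axis, 24 mm above the lock's origin. The spindle is 18 mm in diameter, its flat 3.5 mm from the axis on the +x side; the top 3 mm taper.
- lock_ring (a joint): The red spring ring round the spindle, 40 mm across: 0 = up (its top 14 mm above the lock's origin), grows in metres as it is pressed down to its stop at 0.005 (top at 9 mm). A spring pushes it up: 4 N at 0, 9 N at 0.005; it rises again when let go.
- knob: Loose lock knob, about 90 g, standing bore down on the counter: a nickel skirt 44 mm across, 22 mm high, with a black grip bar on top. Origin at the centre of its underside, z up. Flats match when its x axis points the same way as the lock's (within about 8 degrees). Fully home with the ring down, its origin is 9 mm above the lock's origin; a badly turned knob stops above 20 mm.
- knob_bore (a point): Mouth of the knob's blind D-bore, at the knob's origin, open below: 20.4 mm in diameter, 18 mm deep, its flat 4.7 mm from the axis on the knob's +x side (about 1.2 mm play all round).
- knob_bar (a point): Middle of the knob's black grip bar, 33 mm above its underside: bar 40 mm long along x, 14 mm thick along y, from z = 22 to 44 mm. A white pointer line on the +x half of its top and on its +x end shows the side of the bore's flat.
- wand: Reader wand, 132 mm long, 110 g, standing upright in its cup; origin at the centre of its lower end, z up along the wand. The red reading window is at the lower end and looks along -z. White round lower part 24 mm across up to z = 60 mm; above it a blue square handle 24 x 24 mm (faces across x and y), z = 60 to 132 mm. Flat foot 21 mm across.
- cup: Charging cup, fixed: round, inside diameter 34 mm, outside 42 mm, rim 45 mm above its origin, inner floor at z = 8 mm, foot disc 64 mm across. Origin at the centre of its underside. The wand stands centred on its floor.
- horse: White porcelain horse on a 115 x 44 mm base, 118 mm tall; origin under its centre. Bystander.
- watch_box: Rosewood watch box 110 x 90 x 69 mm; origin under its centre. Bystander.
- bangle: Jade bangle lying flat, 76 mm outside, 60 mm inside, 9 mm high; origin under its centre. Bystander.
- keys: Two nickel keys on a ring lying flat, about 85 mm long; origin near the middle. Bystander.
Not all that is in view belongs to the job. Leave any pink look-alike of the cup alone.

How it is judged:
By the outcome, as a careful person would: the job done as asked, in the order asked, and still so for the second after the job is handed in, while the arm keeps its last pose, push and grip.
It also fails if it takes over 64 s, if anything falls off the work surface, if the arm or the gripper's body presses on something with over 40 N, if the wrist force passes 120 N, or if a joint passes its speed limit or range.

### The arm

A 7-joint arm with a two-finger parallel gripper is mounted at the origin on the work surface. World frame = base frame: x ahead of the robot, y to its left, z up, the work surface at z = 0. Lengths are in m, angles in rad, forces in N, time in s.
With the tool pointing down it reaches from about 0.425 to 0.875 m from the base axis. Payload 8.4 kg.
Tool frame: the origin (TCP) lies between the finger pads; the fingertips stand 17 mm ahead of it and the grasp point (between the pads) lies 2 mm behind it; z points along the fingers, y is the line along which they close (so a half turn about z gives the same grasp; the last joint's range is limited). The gripper opens to 85 mm and grips with 20 to 120 N. Pads are 22 mm wide; open, the fingers measure 114 mm over their backs; the gripper's body (76 mm by 85 mm) begins 54 mm behind the grasp point. The pads swing forward as they close: fully open they stand 13 mm farther back than shut.
Start: joints at [-1.428, 0.333, 0.04, 1.465, -0.013, 1.343, -0.059], TCP at [0.156, 0.631, 0.248] pointing down, gripper open.
Joint ranges: [-2.58, 2.58], [-0.38, 2.09], [-1.3, 1.39], [0.25, 2.4], [-1.5, 4.64], [0.08, 2.09], [-2.65, 2.65]. Speed limits (rad/s): [2.22, 2.22, 2.79, 2.79, 3.14, 3.14, 3.14].

### API

Orientations are given as a unit quaternion [x, y, z, w].
In Python, from workcell import manip, monitor, optics gives the robot as it stands. Calls block until the motion is done:
- manip.goto(position, orientation): joint-space move of the TCP to a pose.
- manip.move_straight(position, orientation=None, feed=0.15): straight line of the TCP; orientation=None keeps the orientation; feed is the mean speed in m/s.
- manip.movej(angles): joint-space move.
- manip.open_jaws() and manip.clamp(grip_force=None): open the fingers fully, or close them until they stop; grip_force is the grip in N (None keeps the last).
- manip.pause(seconds).
- manip.solve_ik(position, orientation): joint angles nearest the present ones, or None.
- monitor.observe(): the state.
- optics.snapshot(name): name is "scene" or "top" or "wrist"; returns a dict with "pixels" (480x640x3 uint8, blue, green, red), "camera_matrix" (3x3 intrinsics, pixels), "D" ([k1, k2, p1, p2, k3] as OpenCV has them; the pictures are not rectified), "camera_from_world" (4x4, takes a point from world to camera coordinates). Camera axes: x right, y up, looking along -z (the intrinsics and any distortion apply to the point x, -y, -z); pixel columns grow to the right and rows downward; lengths in m; the calibration is good to about 2 mm. A picture is of the moment at which its call begins. There is no depth.
A pose or a line that the arm cannot do raises manip.IKError and nothing moves.
- manip.close_job(): hands the job in; it is judged then, once.
Trained networks look in the newest picture that a camera, given by its name, has taken for a name from the list of things; names that differ only in an ending like _2 or _b are one class to them, and where a whole thing is asked for, a point or a joint stands for the part that bears it (a point fixed in the world has none). Each returns a list of dicts, best first, with "confidence" (0 to 1); they miss things now and then, are a little off and sometimes report something else, mostly with a low value. They report only what shows in the picture. A call takes as long as a camera call. They do not tell look-alikes from the thing itself.
- optics.find_in(camera, label): "centre" ([x, y, z] in m, in world coordinates, good to about 4 mm: the middle of the surface that is visible of it).
- optics.regions_of(camera, label): "pixels" (480x640 bool, what is visible of it).
The state is a dict: "time_s": time; "qpos": joint angles; "joint_velocities": joint speeds; "joint_efforts": joint torques, N m; "tcp_pos": TCP position; "orientation": TCP orientation; "wrist_force": force on the tool from outside, world axes, zero at the start; "torque": the same for the moment, N m; "gripper_width": finger opening in m; "finger_force": force on a finger pad.
Only numpy, scipy, OpenCV 4.12 (cv2) and the standard library are available. Lean on these libraries where they do the work, as an engineer would, in place of code of your own. Each camera call takes 0.05 s, during which the arm holds its last target. There are 200 camera calls.

## Working session

There is one attempt and no reset: what is moved stays moved. The work goes in short steps, each a Python script; the robot and the scene stay as the last script left them, time stands still between calls to the robot, and variables do not carry over. Pictures are saved under pics/ and viewed, at most 10 in all, crops included, and the job is handed in when it is done.

```bash
mkdir -p pics; ls; python3 - <<'E'
from workcell import manip, monitor, optics
import cv2, numpy as np
for c in ("scene","top"):
    s=optics.snapshot(c); cv2.imwrite(f"pics/{c}0.png",s["pixels"])
    print(c, s["camera_matrix"].tolist(), s["D"], np.round(s["camera_from_world"],3).tolist())
    for n in ("deposit_box","tag","lock","lock_ring","spindle_tip","knob","knob_bar","wand","cup","horse","watch_box","bangle","keys"):
        print(n,[(np.round(d["centre"],3).tolist(),round(d["confidence"],2)) for d in optics.find_in(c,n)])
o=monitor.observe(); print({k:np.round(v,3).tolist() for k,v in o.items()})
E
```

```text
pics
scene [[620.339921072144, 0.0, 323.17395811551114], [0.0, 620.339921072144, 236.10427141561163], [0.0, 0.0, 1.0]] [0.01634224 0.         0.         0.         0.        ] [[-0.434, 0.901, -0.001, 0.271], [-0.778, -0.374, 0.505, 0.449], [0.454, 0.22, 0.863, -1.695], [0.0, 0.0, 0.0, 1.0]]
deposit_box [([0.685, 0.027, 0.076], 0.76)]
tag [([0.464, 0.222, 0.013], 0.74), ([0.675, -0.061, 0.081], 0.66), ([0.698, -0.393, 0.069], 0.62)]
lock [([0.656, 0.094, 0.091], 0.81), ([0.699, -0.391, 0.069], 0.45)]
lock_ring [([0.66, 0.091, 0.091], 0.8)]
spindle_tip [([0.658, 0.09, 0.091], 0.75)]
knob [([0.654, 0.091, 0.088], 0.58), ([0.464, -0.193, 0.024], 0.54)]
knob_bar [([0.467, -0.188, 0.019], 0.69)]
wand [([0.462, 0.224, 0.109], 0.94)]
cup [([0.467, 0.222, 0.013], 0.88), ([0.482, 0.12, 0.015], 0.69)]
horse [([0.7, 0.357, 0.066], 0.65), ([0.674, -0.063, 0.08], 0.6)]
watch_box [([0.7, -0.394, 0.067], 0.69), ([0.465, 0.222, 0.013], 0.55)]
bangle [([0.435, 0.013, 0.01], 0.88), ([0.656, 0.091, 0.092], 0.63)]
keys [([0.818, 0.082, 0.001], 0.54), ([0.659, 0.092, 0.091], 0.5)]
top [[479.7221414326108
[... 682 characters left out ...]
cup [([0.455, 0.203, 0.006], 0.96), ([0.475, 0.116, 0.006], 0.65)]
horse [([0.673, -0.066, 0.078], 0.69)]
watch_box [([0.684, -0.398, 0.069], 0.74), ([0.459, -0.193, 0.022], 0.62)]
bangle [([0.428, 0.008, 0.006], 0.71), ([0.666, 0.009, 0.074], 0.17)]
keys [([0.821, 0.083, 0.0], 0.82)]
{'time_s': 1.4, 'qpos': [-1.428, 0.333, 0.04, 1.465, -0.013, 1.343, -0.059], 'joint_velocities': [-0.001, -0.0, -0.001, -0.001, -0.001, 0.001, -0.0], 'joint_efforts': [-0.0, -65.831, 1.363, -40.581, 0.017, 0.003, -0.0], 'tcp_pos': [0.156, 0.631, 0.248], 'orientation': [0.121, 0.993, -0.0, -0.0], 'wrist_force': [-0.112, 0.19, 0.118], 'torque': [-0.017, -0.06, -0.055], 'finger_force': 0.0, 'gripper_width': 0.086}
```

View pics/scene0.png

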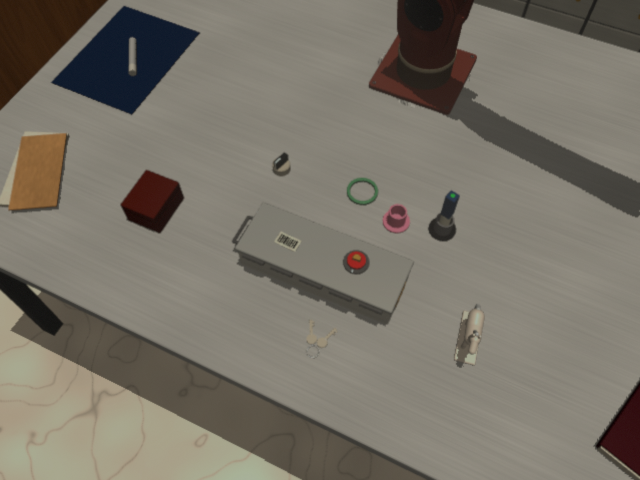

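View pics/top0.png

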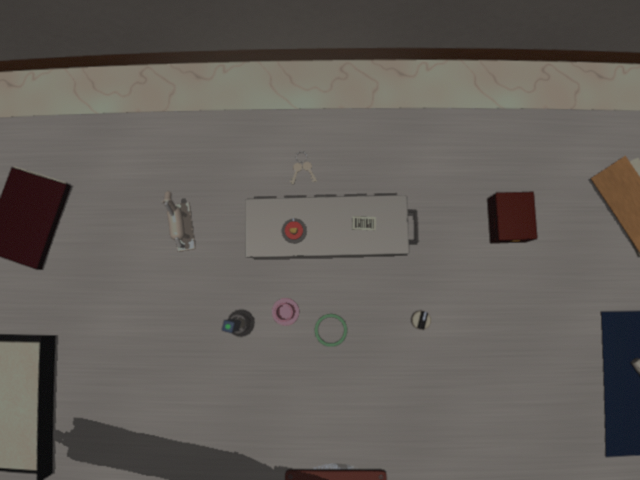

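```bash
cat > h.py <<'E'
from workcell import manip, monitor, optics
import cv2, numpy as np
from scipy.spatial.transform import Rotation as R
def down(a):   # tool down, closing line at world angle a
    y=np.array([np.cos(a),np.sin(a),0]); z=np.array([0,0,-1.])
    return R.from_matrix(np.c_[np.cross(y,z),y,z]).as_quat()
F=np.diag([1,-1,-1.])
def ray(s,px):  # pixels -> camera centre, world directions
    T=s["camera_from_world"]; n=cv2.undistortPoints(np.float64(px).reshape(-1,1,2),s["camera_matrix"],np.array(s["D"])).reshape(-1,2)
    d=np.c_[n,np.ones(len(n))]@F@T[:3,:3]
    return -T[:3,:3].T@T[:3,3], d
def plane(s,px,z):
    c,d=ray(s,px); return c+d*((z-c[2])/d[:,2])[:,None]
def proj(s,P):
    T=s["camera_from_world"]; q=(np.atleast_2d(P)@T[:3,:3].T+T[:3,3])@F
    return cv2.projectPoints(q,np.zeros(3),np.zeros(3),s["camera_matrix"],np.array(s["D"]))[0].reshape(-1,2)
def shot(cam,name):
    s=optics.snapshot(cam); cv2.imwrite(f"pics/{name}.png",s["pixels"]); np.save(f"pics/{name}.npy",s,allow_pickle=True); return s
def load(name): return np.load(f"pics/{name}.npy",allow_pickle=True).item()
def st():
    o=monitor.observe(); print({k:np.round(o[k],4).tolist() for k in("time_s","tcp_pos","qpos","wrist_force","gripper_width","finger_force")}); return o
E
python3 - <<'E'
from h import *
t=load if 0 else None
manip.goto([0.46,0.19,0.32],down(np.pi/2)); st()
s=shot("wrist","w1")
print(np.round(s["camera_matrix"],1).tolist(),s["D"],np.round(ray(s,[[320,240]])[0],3),np.round(ray(s,[[320,240]])[1],3))
for n in("wand","cup"):
    for d in optics.find_in("wrist",n): print(n,np.round(d["centre"],3),round(d["confidence"],2))
E
```

```text
{'time_s': 3.35, 'tcp_pos': [0.4597, 0.1911, 0.3199], 'qpos': [-0.9221, -0.0275, 0.4332, 1.7309, 0.0117, 1.4359, 1.0819], 'wrist_force': [-0.1248, 0.2022, 0.2238], 'gripper_width': 0.0853, 'finger_force': 0.0}
[[350.3, 0.0, 315.1], [0.0, 350.3, 246.8], [0.0, 0.0, 1.0]] [0.00397359 0.         0.         0.         0.        ] [0.379 0.19  0.446] [[ 0.297  0.015 -0.955]]
wand [0.443 0.218 0.14 ] 0.71
cup [0.468 0.118 0.005] 0.58
cup [0.439 0.214 0.01 ] 0.57
```

View pics/w1.png

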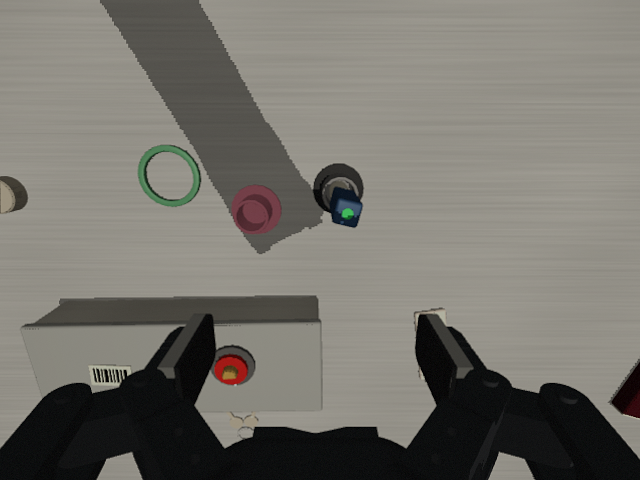

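```bash
cat >> h.py <<'E'
from scipy.optimize import minimize
def prism(x,y,a,z0,z1,hx,hy):
    c=np.array([[sx*hx,sy*hy] for sx in(-1,1) for sy in(-1,1)])@R.from_euler('z',a).as_matrix()[:2,:2].T+[x,y]
    return np.vstack([np.c_[c,np.full(4,z)] for z in(z0,z1)])
def iou(s,P,m,up=4):
    h=cv2.convexHull(np.float32((proj(s,P)+.5)*16*up-8)).astype(np.int32)
    M=np.zeros((480*up,640*up),np.uint8); cv2.fillConvexPoly(M,h,1,shift=4)
    M=cv2.resize(M.astype(np.float32),(640,480),interpolation=cv2.INTER_AREA)
    return np.minimum(M,m).sum()/np.maximum(M,m).sum()
E
python3 - <<'E'
from h import *
for n in("top","scene"): shot(n,n+"1")
S={n:load(n) for n in("w1","top1","scene1")}
seed={}
for n,s in S.items():
    p=s["pixels"].astype(int); hsv=cv2.cvtColor(s["pixels"],cv2.COLOR_BGR2HSV)
    m=((hsv[...,0]>75)&(hsv[...,0]<130)&(hsv[...,1]>90)).astype(np.uint8)
    c=proj(s,[0.455,0.214,0.12])[0]
    k,l,stt,ce=cv2.connectedComponentsWithStats(m)
    i=min((i for i in range(1,k) if stt[i,4]>20),key=lambda i:np.hypot(*(ce[i]-c)))
    seed[n]=(l==i).astype(np.float32); print(n,stt[i],ce[i],c)
def fit(names):
    f=lambda v:-sum(iou(S[n],prism(v[0]/1000,v[1]/1000,v[2]/20,.068,.140,.012,.012),seed[n]) for n in names)
    b=None
    for a in np.arange(0,np.pi/2,.26):
        r=minimize(f,[455,214,a*20],method="Nelder-Mead",options=dict(initial_simplex=[[455,214,a*20],[463,214,a*20],[455,222,a*20],[455,214,a*20+3]],maxiter=120))
        if b is None or r.fun<b.fun:b=r
    print(names,b.x[:2],np.degrees(b.x[2]/20)%90,b.fun)
for n in S: fit([n])
fit(list(S)); fit(["w1","scene1"])
s=S["w1"]; cv2.imwrite("pics/c1.png",np.hstack([cv2.resize(s["pixels"][150:240,290:390],None,fx=4,fy=4,interpolation=2),cv2.resize(s["pixels"][335:395,200:270],(400,360),interpolation=2)]))
E
```

```text
w1 [329 187  33  40 864] [344.68634259 206.36226852] [340.27724955 214.97202262]
top1 [ 602  312   38  144 4931] [621.46339485 382.23098763] [232.11302147 321.94228799]
scene1 [  53    7  145  107 7710] [125.64046693  59.2540856 ] [446.84516149 201.29335365]
['w1'] [448.56190683 218.32843136] 85.73298242605637 -0.7567775249481201
['top1'] [455. 214.] 0.0 -0.0
['scene1'] [455. 214.] 0.0 -0.0
['w1', 'top1', 'scene1'] [448.56190683 218.32843136] 85.73298242605637 -0.7567775249481201
['w1', 'scene1'] [448.56190683 218.32843136] 85.73298242605637 -0.7567775249481201
```

View pics/c1.png

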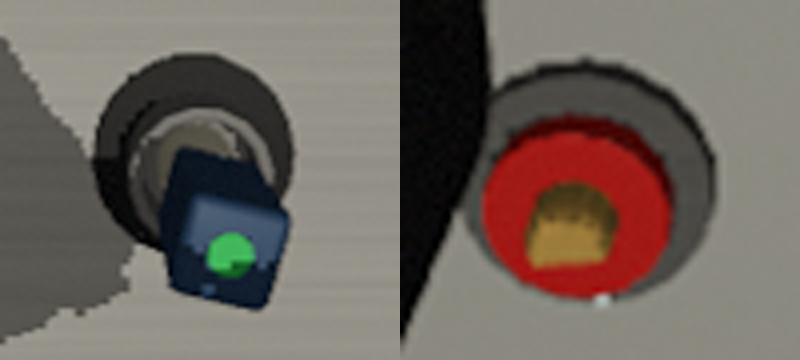

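```bash
python3 - <<'E'
from h import *
S={n:load(n) for n in("w1","top1","scene1")}
for n in("top","scene"): S[n+"1"]["pixels"]=cv2.imread(f"pics/{n}0.png")
M={}
for n,s in S.items():
    p=cv2.GaussianBlur(s["pixels"],(0,0),.6).astype(int); hsv=cv2.cvtColor(s["pixels"],cv2.COLOR_BGR2HSV)
    m=((hsv[...,0]>50)&(hsv[...,0]<130)&(hsv[...,1]>70))
    c=proj(s,[0.45,0.217,0.105])[0]; yy,xx=np.mgrid[:480,:640]
    m&=np.hypot(xx-c[0],yy-c[1])<40
    m=cv2.morphologyEx(m.astype(np.uint8),cv2.MORPH_CLOSE,np.ones((3,3)))
    M[n]=m.astype(np.float32); print(n,m.sum())
def fit(names):
    f=lambda v:-sum(iou(S[n],prism(v[0]/1000,v[1]/1000,v[2]/20,.068,.140,.012,.012),M[n]) for n in names)
    b=None
    for a in np.arange(0,np.pi/2,.26):
        r=minimize(f,[452,216,a*20],method="Nelder-Mead",options=dict(initial_simplex=[[452,216,a*20],[458,216,a*20],[452,222,a*20],[452,216,a*20+3]],maxiter=120))
        if b is None or r.fun<b.fun:b=r
    print(names,b.x[:2].round(1),np.degrees(b.x[2]/20)%90,b.fun)
for n in S: fit([n])
fit(list(S))
s=S["w1"]
# cup foot disc: dark px, ellipse from hull
g=s["pixels"].max(2); m=((g<75)).astype(np.uint8); m[:,:318]*=1
m[:150]=0;m[230:]=0;m[:,:300]=0;m[:,380:]=0
e=[[290+x/4,150+y/4] for x,y in((95,150),(293,150),(195,54),(120,88),(262,80))]
w=plane(s,e,.003); 
A=np.c_[2*w[:,:2],np.ones(len(w))]; r=np.linalg.lstsq(A,(w[:,:2]**2).sum(1),rcond=None)[0]
print("foot",r[:2],np.sqrt(r[2]+r[0]**2+r[1]**2))
# lock mark, spindle tip
pc=lambda x,y:[200+(x-400)*70/400,335+y/6]
print("spindle arc/flat at top z .102", plane(s,[pc(568,245),pc(530,268),pc(605,263)],.102))
print("mark z.084",plane(s,[pc(602,300)],.084),"plate z.084",plane(s,[pc(715,185),pc(585,62)],.084))
E
```

```text
w1 1019
top1 80
scene1 77
['w1'] [448.6 218.3] 85.56603712318041 -0.8416163921356201
['top1'] [447.5 219.5] 12.75237202351886 -0.35694366693496704
['scene1'] [447.8 220.9] 5.579612411260115 -0.23622047901153564
['w1', 'top1', 'scene1'] [448.8 218.5] 0.5682340202044881 -1.3928613662719727
foot [0.44871021 0.21951095] 0.03126500329292551
spindle arc/flat at top z .102 [[0.65323937 0.08942271 0.102     ]
 [0.65868207 0.08115557 0.102     ]
 [0.6574876  0.09675019 0.102     ]]
mark z.084 [[0.68138145 0.0905749  0.084     ]] plate z.084 [[0.65288326 0.11680219 0.084     ]
 [0.62369571 0.09103028 0.084     ]]
```

```bash
python3 - <<'E'
from h import *
s=load("w1"); c=plane(s,[[290+x/4,150+y/4] for x,y in((187,195),(290,210),(268,310),(170,287))],.140)
print(np.round(c,4).tolist(), c.mean(0))
for i in range(4): d=c[(i+1)%4]-c[i]; print(np.degrees(np.arctan2(d[1],d[0]))%90,np.linalg.norm(d))
for cam in("wrist","top","scene"):
    s=shot(cam,cam+"2")
    for n in("tag","knob_bar","knob","lock"):
        for d in optics.regions_of(cam,n):
            m=d["pixels"]; yx=np.argwhere(m); q=yx.mean(0)[::-1]
            print(cam,n,round(d["confidence"],2),m.sum(),q.round(0),plane(s,[q],{"tag":.079,"knob_bar":.04,"knob":.02,"lock":.09}[n])[0].round(4))
E
```

```text
[[0.4357, 0.2091, 0.14], [0.439, 0.2319, 0.14], [0.4619, 0.2279, 0.14], [0.4565, 0.2057, 0.14]] [0.44828639 0.21862773 0.14      ]
81.75397409145046 0.023039567244156248
80.17696141568256 0.023184803469490298
76.55045124813674 0.022852290303291507
80.78588782053166 0.02110647331201769
wrist tag 0.65 739 [109. 374.] [ 0.6692 -0.069   0.079 ]
wrist tag 0.2 1395 [234. 365.] [0.6552 0.0883 0.079 ]
wrist knob_bar 0.62 812 [ 11. 195.] [ 0.4503 -0.1629  0.04  ]
wrist knob_bar 0.58 660 [232. 368.] [0.6903 0.0751 0.04  ]
wrist knob_bar 0.43 193 [435. 317.] [0.6108 0.3465 0.04  ]
wrist knob 0.57 874 [ 12. 195.] [ 0.4539 -0.1798  0.02  ]
wrist lock 0.72 1453 [234. 364.] [0.6465 0.0916 0.09  ]
top tag 0.66 278 [363. 223.] [ 0.6686 -0.0633  0.079 ]
top knob_bar 0.53 300 [420. 320.] [ 0.4554 -0.1919  0.04  ]
top knob 0.84 312 [420. 320.] [ 0.4542 -0.1955  0.02  ]
top lock 0.8 493 [294. 230.] [0.6516 0.0866 0.09  ]
scene tag 0.79 310 [288. 241.] [ 0.672 -0.061  0.079]
scene tag 0.66 237 [319. 337.] [0.8381 0.0937 0.079 ]
scene knob_bar 0.9 349 [281. 165.] [ 0.473  -0.1848  0.04  ]
scene lock 0.92 532 [356. 262.] [0.6603 0.0928 0.09  ]
scene lock 0.17 313 [288. 242.] [ 0.6777 -0.0579  0.09  ]
```

```bash
python3 - <<'E'
from h import *
q=down(np.radians(80)); x,y=.4484,.2187
manip.goto([x,y,.20],q)
manip.move_straight([x,y,.108],q,feed=.15)
manip.clamp(40); st()
manip.move_straight([x,y,.235],q,feed=.15); o=st()
manip.move_straight([.670,-.065,.229],q,feed=.25)
manip.pause(.3); st()
shot("wrist","w3"); shot("scene","scene3")
manip.pause(2.2); st()
E
python3 - <<'E'
import cv2
a=cv2.imread("pics/w3.png");b=cv2.imread("pics/scene3.png")[190:310,220:440]
import numpy as np
cv2.imwrite("pics/c3.png",np.vstack([cv2.resize(a,(440,330)),cv2.resize(b,(440,240))]))
E
```

```text
{'time_s': 6.2667, 'tcp_pos': [0.4486, 0.2188, 0.1083], 'qpos': [-0.92, 0.1554, 0.4102, 2.0085, -0.0739, 0.9913, 0.9226], 'wrist_force': [-0.2796, -0.479, 4.1489], 'gripper_width': 0.0235, 'finger_force': 41.374}
{'time_s': 7.2667, 'tcp_pos': [0.4479, 0.2184, 0.234], 'qpos': [-0.9431, 0.0219, 0.4094, 1.8622, -0.0089, 1.2609, 0.8653], 'wrist_force': [-0.1271, -0.0018, -0.9231], 'gripper_width': 0.0237, 'finger_force': 40.8193}
{'time_s': 9.1583, 'tcp_pos': [0.6699, -0.0644, 0.2292], 'qpos': [-0.423, 0.4393, 0.6285, 1.4533, -0.2606, 1.3328, 1.6185], 'wrist_force': [0.3785, -0.0387, -0.5139], 'gripper_width': 0.0238, 'finger_force': 40.8197}
{'time_s': 11.4583, 'tcp_pos': [0.67, -0.065, 0.229], 'qpos': [-0.4224, 0.44, 0.6286, 1.453, -0.2607, 1.3328, 1.6185], 'wrist_force': [-0.2111, 0.5531, -1.2377], 'gripper_width': 0.0239, 'finger_force': 40.8202}
```

View pics/c3.png

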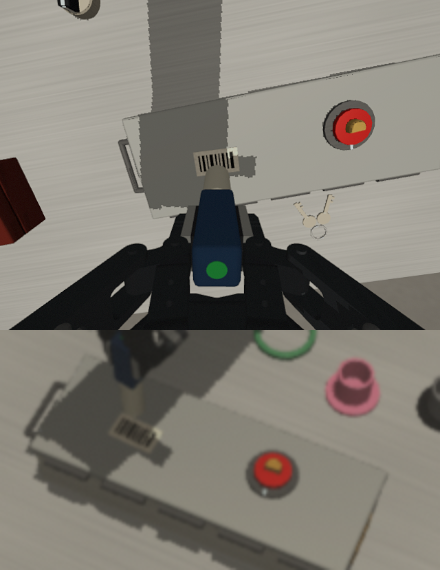

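```bash
python3 - <<'E'
from h import *
s=load("w3"); print("wand axis proj (view px)",proj(s,[[.67,-.065,z] for z in(.129,.189,.261)])*.6875)
print("tag centre",proj(s,[.67,-.065,.079])*.6875)
t=plane(s,np.array([[195,152],[237,148],[239,168],[196,174]])/.6875,.079); print(t.round(4),t.mean(0))
# lock
hsv=cv2.cvtColor(s["pixels"],cv2.COLOR_BGR2HSV)
red=(((hsv[...,0]<8)|(hsv[...,0]>172))&(hsv[...,1]>150)); red[:,:450]=0
print(red.sum(),np.argwhere(red).mean(0)[::-1])
cv2.imwrite("pics/c4.png",cv2.resize(s["pixels"][135:230,455:560],None,fx=6,fy=6,interpolation=2))
E
```

```text
wand axis proj (view px) [[217.07518055 175.22985847]
 [217.27237461 201.86854025]
 [217.76740906 268.71795342]]
tag centre [[216.97050162 161.08669107]]
[[ 0.6545 -0.0886  0.079 ]
 [ 0.6583 -0.0391  0.079 ]
 [ 0.6832 -0.0403  0.079 ]
 [ 0.6817 -0.0929  0.079 ]] [ 0.66941911 -0.06523955  0.079     ]
1894 [510.91499472 183.50422386]
```

View pics/c4.png

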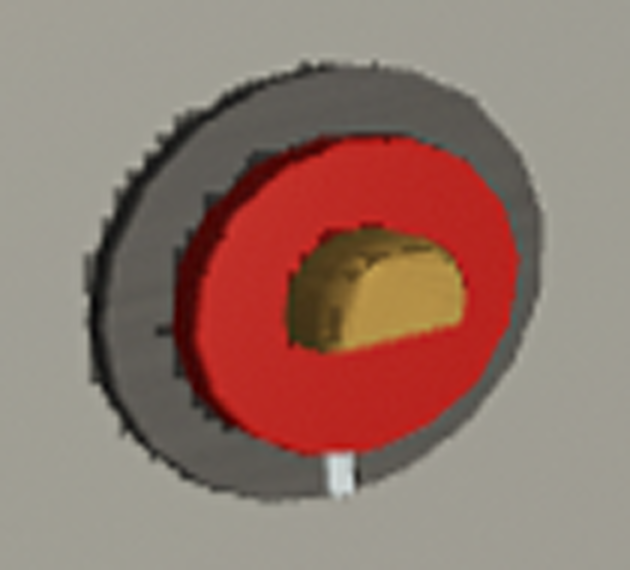

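```bash
python3 - <<'E'
from h import *
s=load("w3"); pc=lambda L:(np.array(L)+.5)/6-.5+[455,135]
def circ(L,z):
    w=plane(s,pc(L),z)[:,:2]; r=np.linalg.lstsq(np.c_[2*w,np.ones(len(w))],(w**2).sum(1),rcond=None)[0]
    return r[:2].round(4),np.sqrt(r[2]+r[:2]@r[:2]).round(4)
c,r=circ([(375,66),(480,110),(540,215),(440,430),(358,490),(280,499),(200,478),(140,425),(110,350)],.084); print(c,r)
print(circ([(430,140),(490,185),(518,265),(500,345),(450,410),(380,445),(330,455),(260,430),(210,370),(197,310)],.092))
m=plane(s,pc([(340,475)]),.084)[0,:2]; d=m-c; print("mark",m,np.degrees(np.arctan2(d[1],d[0])),np.linalg.norm(d))
f=plane(s,pc([(352,349),(463,325)]),.0995)[:,:2]; d=f[1]-f[0]; print("flat",f,np.degrees(np.arctan2(d[1],d[0]))-90)
E
```

```text
[0.6535 0.0881] 0.0273
(array([0.6536, 0.0885]), np.float64(0.0196))
mark [0.67867464 0.09045846] 5.352083798686741 0.025284871130797002
flat [[0.65792631 0.08375003]
 [0.65729674 0.09697755]] 2.7249474291219826
```

```bash
python3 - <<'E'
from h import *
q=down(np.radians(80)); x,y=.4484,.2187
manip.move_straight([x,y,.235],q,feed=.25); manip.pause(.2)
manip.move_straight([x,y,.112],q,feed=.12)
manip.move_straight([x,y,.1085],q,feed=.03); st()
manip.open_jaws(); manip.move_straight([x,y,.20],q,feed=.2)
shot("wrist","w5")
q=down(np.pi/2)
manip.goto([.455,-.192,.20],q); st()
shot("wrist","w6")
a=load("w5")["pixels"][60:420,120:520]; b=load("w6")["pixels"][60:420,120:520]
cv2.imwrite("pics/c6.png",np.hstack([a,b]))
E
```

```text
{'time_s': 14.6917, 'tcp_pos': [0.4484, 0.2188, 0.1086], 'qpos': [-0.9356, 0.1554, 0.4272, 2.0091, -0.0768, 0.9921, 0.9254], 'wrist_force': [0.2111, -1.6041, -0.3271], 'gripper_width': 0.0238, 'finger_force': 40.8194}
{'time_s': 17.4917, 'tcp_pos': [0.4554, -0.1908, 0.1998], 'qpos': [-0.6602, 0.032, 1.0039, 1.9381, -0.0291, 1.1868, 1.9267], 'wrist_force': [0.3261, 0.7244, 0.0792], 'gripper_width': 0.0853, 'finger_force': 0.0}
```

View pics/c6.png

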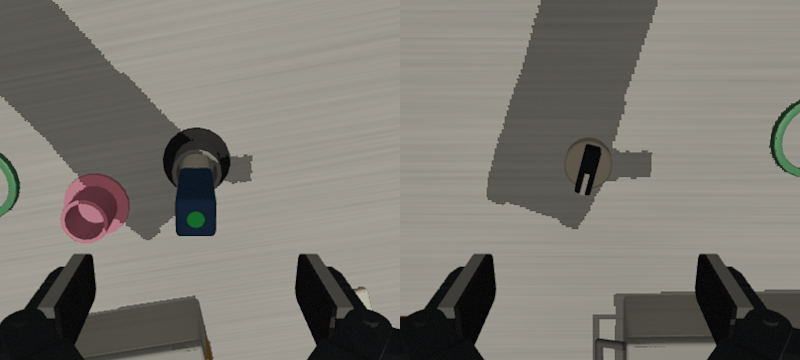

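```bash
python3 - <<'E'
from h import *
cv2.imwrite("pics/c7.png",cv2.resize(load("w6")["pixels"][190:265,275:345],None,fx=8,fy=8,interpolation=2))
E
```

```text
(no output)
```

View pics/c7.png

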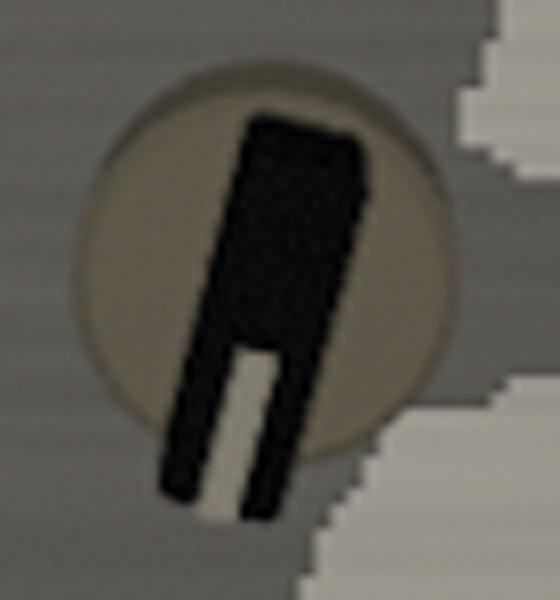

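```bash
python3 - <<'E'
from h import *
s=load("w6"); pc=lambda L:(np.array(L)+.5)/8-.5+[275,190]
p=plane(s,pc([(255,348),(220,520),(160,490),(275,520)]),.044)[:,:2]; d=p[1]-p[0]; print(p.round(4),np.degrees(np.arctan2(d[1],d[0])),np.linalg.norm(d))
d=p[3]-p[2]; print(np.degrees(np.arctan2(d[1],d[0]))-90,np.linalg.norm(d))
e=plane(s,pc([(230,190),(160,490)]),.044)[:,:2]; d=e[1]-e[0]; print("left edge",np.degrees(np.arctan2(d[1],d[0])))
L=[(90,220),(78,300),(105,390),(160,445),(320,460),(390,410),(440,340),(452,270),(430,190),(270,88)]
w=plane(s,pc(L),.022)[:,:2]; r=np.linalg.lstsq(np.c_[2*w,np.ones(len(w))],(w**2).sum(1),rcond=None)[0]
print(r[:2],np.sqrt(r[2]+r[:2]@r[:2]))
E
```

```text
[[ 0.4559 -0.1991]
 [ 0.475  -0.203 ]
 [ 0.4716 -0.2093]
 [ 0.475  -0.1971]] -11.411800339767009 0.019492233926397262
-15.424549415535282 0.012675634385569515
left edge -13.359900574274757
[ 0.45488753 -0.19880137] 0.021370657425961618
```

```bash
python3 - <<'E'
from h import *
q=down(np.radians(77.3)); x,y=.4553,-.199
manip.goto([x,y,.12],q); manip.move_straight([x,y,.042],q,feed=.12)
manip.clamp(80); st()
manip.move_straight([x,y,.19],q,feed=.2); st()
q=down(np.radians(94.5)); 
manip.goto([.6535,.0885,.19],q); 
manip.move_straight([.6535,.0885,.156],q,feed=.08); manip.pause(.3); st()
shot("wrist","w8"); shot("scene","scene8")
b=load("scene8")["pixels"][200:320,290:430]
cv2.imwrite("pics/c8.png",np.hstack([cv2.resize(load("w8")["pixels"][200:440,200:440],(400,400)),cv2.resize(b,(400,400))]))
E
```

```text
{'time_s': 19.4167, 'tcp_pos': [0.4555, -0.199, 0.0423], 'qpos': [-0.4814, 0.3555, 0.9305, 2.0812, -0.372, 0.8769, 2.0115], 'wrist_force': [-1.1995, 0.4659, 5.7656], 'gripper_width': 0.012, 'finger_force': 78.6623}
{'time_s': 20.3083, 'tcp_pos': [0.4547, -0.1986, 0.189], 'qpos': [-0.6906, 0.0662, 1.0699, 1.9471, -0.0631, 1.1648, 1.7528], 'wrist_force': [-0.2746, 0.6243, -1.8356], 'gripper_width': 0.0118, 'finger_force': 78.0579}
{'time_s': 22.5, 'tcp_pos': [0.6537, 0.0885, 0.1564], 'qpos': [-0.7823, 0.5128, 0.7984, 1.5825, -0.3852, 1.21, 1.7387], 'wrist_force': [-0.2561, -0.0655, -1.9706], 'gripper_width': 0.012, 'finger_force': 78.0423}
```

View pics/c8.png

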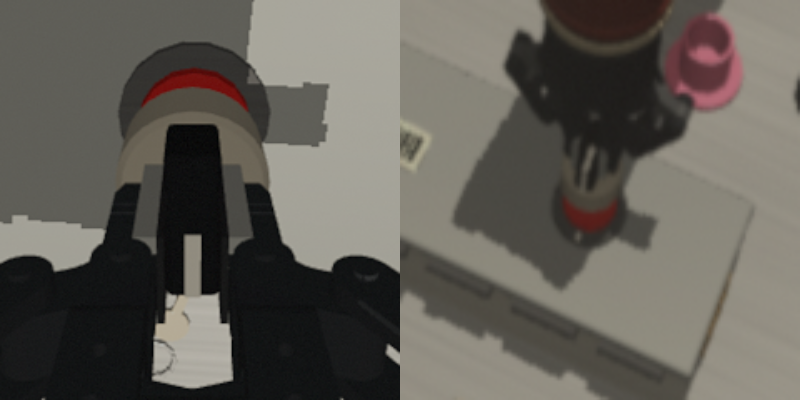

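```bash
python3 - <<'E'
from h import *
s=load("w8"); f=lambda u,v:[200+u*.6,200+v*.6]
def circ(L,z):
    w=plane(s,[f(*p) for p in L],z)[:,:2]; r=np.linalg.lstsq(np.c_[2*w,np.ones(len(w))],(w**2).sum(1),rcond=None)[0]
    return r[:2].round(4),np.sqrt(r[2]+r[:2]@r[:2]).round(4), w[0]
print("plate",circ([(193,42),(150,54),(120,105),(269,105),(235,53)],.084))
print("skirt apex top",plane(s,[f(195,108)],.1366)[0], "bottom edge",plane(s,[f(195,87)],.1146)[0])
print("plate apex",plane(s,[f(193,42)],.084)[0],"ring apex",plane(s,[f(195,69)],.092)[0])
print("sides y", plane(s,[f(119,180),f(270,180)],.1366))
E
```

```text
plate (array([0.6524, 0.0883]), np.float64(0.0273), array([0.62536906, 0.08567572]))
skirt apex top [0.62955562 0.08642245 0.1366    ] bottom edge [0.631302  0.0866859 0.1146   ]
plate apex [0.62536906 0.08567572 0.084     ] ring apex [0.63269543 0.0869243  0.092     ]
sides y [[0.65271243 0.06699268 0.1366    ]
 [0.6494118  0.10903405 0.1366    ]]
```

```bash
python3 - <<'E'
from h import *
x,y=.6535,.0885; q=down(np.radians(94.5))
for z in(.146,.141,.137,.133,.1295):
    manip.move_straight([x,y,z],q,feed=.03); o=monitor.observe()
    print(z,o["tcp_pos"].round(4) if hasattr(o["tcp_pos"],"round") else o["tcp_pos"],np.round(o["wrist_force"],1),round(o["time_s"],1))
    if o["wrist_force"][2]>15 and z>.135: print("stop"); break
st()
E
```

```text
0.146 [0.6534 0.0885 0.1457] [ 0.5  0.5 -0.9] 23.1
0.141 [0.6534 0.0885 0.1407] [-0.  -0.4 -1.5] 23.4
0.137 [0.6534 0.0885 0.1368] [ 0.3  0.3 -1. ] 23.7
0.133 [0.654  0.0885 0.1335] [0.3 1.  2.9] 24.0
0.1295 [0.654  0.0885 0.1302] [-0.2  0.6  6.6] 24.2
{'time_s': 24.2333, 'tcp_pos': [0.654, 0.0885, 0.1302], 'qpos': [-0.7726, 0.5368, 0.7843, 1.6075, -0.4043, 1.1654, 1.7521], 'wrist_force': [-0.2354, 0.6064, 6.6418], 'gripper_width': 0.0122, 'finger_force': 79.0783}
```

```bash
python3 - <<'E'
from h import *
x,y=.6535,.0885; q=down(np.radians(94.5))
z=.1295
while z>.1225:
    z-=.001; manip.move_straight([x,y,z],q,feed=.03); manip.pause(.15); o=monitor.observe()
    print(round(z,4),np.round(o["tcp_pos"],4),np.round(o["wrist_force"],1),round(o["time_s"],1))
    if o["wrist_force"][2]>22: break
manip.pause(.5); st(); s=shot("wrist","w9"); b=shot("scene","scene9")["pixels"][200:320,290:430]
cv2.imwrite("pics/c9.png",np.hstack([cv2.resize(s["pixels"][200:440,200:440],(400,400)),cv2.resize(b,(400,400))]))
E
```

```text
0.1285 [0.654  0.0884 0.1295] [-1.1 -0.1  7.6] 24.6
0.1275 [0.6541 0.0884 0.1293] [-3.1 -0.2 15. ] 25.0
0.1265 [0.6542 0.0884 0.1293] [-6.9 -0.7 22.2] 25.4
{'time_s': 25.9333, 'tcp_pos': [0.6542, 0.0884, 0.1293], 'qpos': [-0.7716, 0.5376, 0.7837, 1.6085, -0.4062, 1.1632, 1.7537], 'wrist_force': [-7.3297, -1.4099, 22.9782], 'gripper_width': 0.0121, 'finger_force': 81.5221}
```

View pics/c9.png

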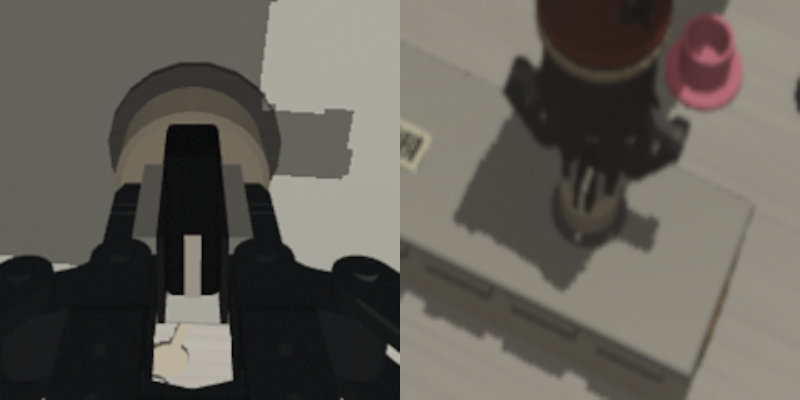

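```bash
python3 - <<'E'
from h import *
print(manip.close_job())
E
```

```text
the job is handed in; nothing more can be done
None
```

The job is handed in at about 26 s: I held the wand about 5 cm over the tag for more than two seconds and stood it back in its cup. The knob is on the spindle and pressed to a hard stop (about 23 N, ring fully covered), with the gripper still holding it down.

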